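# Open the sander's blast gate one click and seal the clean-out

### The job

Get the disc sander's dust extraction ready. First pull the blast gate's shutter out by its orange handle until it clicks into the next stop, the half-open one, without pulling it past that stop, and let go of it; then press the black cap of the clean-out port down until it is fully home. Leave the other things on the bench where they are.

Things in the scene. Friction and masses are not known exactly. Their poses are not given: they have to be found in the camera images.
- gate: Blast gate bolted to the bench: yellow housing 124 x 150 mm (x, y), 44 mm high, with an upright aluminium collar 106 mm across (top 74 mm above the bench) round its port. Origin: on the bench under the port's centre. The shutter is pulled out along the gate's -x (roughly towards the robot). Housing front at x = -62 mm; spring plunger (top 100 mm high) at x = -45, y = +61 mm.
- shutter (a joint): How far the shutter, an aluminium plate 31 to 37 mm above the bench, is pulled out, m. Click stops at 0 (closed), 0.042 (half open), 0.084 (fully open, end). Within about 4 mm of a stop it is drawn in; elsewhere it stays where left. About 2 N slides it between stops, about 8 N pulls it out of one. It starts between 0 and 0.024; 13 mm notches in its rail, beside the collar, mark the stops.
- handle (a point): Grip point of the shutter's handle, an upright orange block 14 mm thick along the gate's x, 60 mm wide along its y, top 110 mm above the bench. The point is its middle, 15 mm below the top (95 mm above the bench), 100 mm from the gate's origin along the gate's -x when closed, and moves with the shutter. At least 31 mm are free between handle and housing, below it is the plate.
- cleanout: Clean-out port bolted to the bench: round grey body 132 mm across on a square foot, with a red neck between 54 and 74 mm above the bench that can be seen only while the cap stands proud. Origin: on the bench under its centre.
- cap (a joint): Height in m by which the push-on cap stands proud of its seat: 0 fully home (no red to be seen), 0.019 at most; it starts 0.010 to 0.018 proud. It slides straight down under a press of about 8 N, resists by friction, and stays where it is left.
- cap_top (a point): Centre of the top of the cap, to be pressed straight down. The cap is a flat black disc 132 mm across, 24 mm high, with a yellow pad 50 mm across and 6 mm high in the middle; this point is the middle of the pad's top, 84 mm above the bench when the cap is home.
- try_square: Bystander: flat steel square, legs 120 mm and 94 mm, 12 mm high, lying on the bench. Origin under the middle.
- mitre_gauge: Bystander: aluminium and steel mitre gauge with a black knob, 130 mm long, 55 mm high. Origin under its knob.
- glue_tin: Bystander: open dark tin 80 mm across, 85 mm high. Origin under its centre.
- offcut: Bystander: piece of light wood 142 x 45 mm, 32 mm high. Origin under the middle of its straight part.
- plunger (a joint): Lift in m of the spring plunger (dark tube with a red ball): near 0 when it has dropped into a notch (clicked), about 0.003 when it rides on the rail between notches. It works by itself; nothing need be done to it.
Mind the look-alikes: they are no part of the job. What is shaped like the cleanout but green is not meant.

How it is judged:
On the way, in this order (a step that is already met when the one before it is completed fails the run):
1. the shutter sits in the half-open stop and is let go (value of joint shutter between 0.039 and 0.045 m and value of joint plunger below 0.0015 m and contact force between the fingers and gate below 0.1 N), for 0.2 s.
2. the cap is pressed fully home (value of joint cap below 0.002 m), for 0.2 s.
At the end, for the whole second after the job is handed in: The shutter is at rest clicked into its half-open stop (42 mm out, within 3 mm, plunger down in the notch) and the cap is within 2 mm of its seat (value of joint shutter between 0.039 and 0.045 m and value of joint plunger below 0.0015 m and value of joint cap below 0.002 m and velocity of joint shutter between -0.005 and 0.005 m/s); the robot touches nothing.
It fails at once if the shutter is pulled past the half-open stop (more than 56 mm out) (value of joint shutter above 0.056 m).
It fails at once if the try square is moved by more than 25 mm (distance of try_square from where it was at the start of the episode above 0.025 m).
It fails at once if the mitre gauge is moved by more than 25 mm (distance of mitre_gauge from where it was at the start of the episode above 0.025 m).
It fails at once if the glue tin is moved by more than 25 mm (distance of glue_tin from where it was at the start of the episode above 0.025 m).
It fails at once if the offcut is moved by more than 25 mm (distance of offcut from where it was at the start of the episode above 0.025 m).
It also fails if it takes over 45 s, if anything falls off the work surface, if the arm or the gripper's body presses on something with over 40 N, if the wrist force passes 120 N, or if a joint passes its speed limit or range.

### The arm

A 7-joint arm with a two-finger parallel gripper is mounted at the origin on the work surface. World frame = base frame: x ahead of the robot, y to its left, z up, the work surface at z = 0. Lengths are in m, angles in rad, forces in N, time in s.
With the tool pointing down it reaches from about 0.425 to 0.925 m from the base axis. Payload 6.8 kg.
Tool frame: the origin (TCP) lies midway between the tips of the shut fingers; the grasp point (between the pads) lies 19 mm behind it (grip_point_offset is the distance from the TCP to the grasp point, in m); y points along the fingers, x is the direction in which the jaws open and shut, and the axes are right-handed (so a half turn about y gives the same grasp; the last joint's range is limited). The gripper opens to 85 mm and grips with 20 to 120 N. Pads are 22 mm wide; open, the fingers measure 114 mm over their backs; the gripper's body (76 mm by 85 mm) begins 54 mm behind the grasp point. The pads swing forward as they close: fully open they stand 13 mm farther back than shut.
Start: joints at [-1.32, 0.477, 0.022, 1.555, -0.011, 1.109, -0.083], TCP at [0.237, 0.632, 0.202] pointing down, gripper open.
Joint ranges: [-2.96, 2.96], [-0.34, 2.1], [-1.41, 1.46], [0.24, 2.44], [-1.37, 4.51], [0.17, 1.92], [-2.96, 2.96]. Speed limits (rad/s): [2.39, 2.39, 3.14, 3.14, 3.14, 3.14, 3.14].

### API

Orientations are given as a unit quaternion [w, x, y, z].
In Python, from station import get_obs, read_camera, hand_in, grip_point_offset gives the robot as it stands.
- The arm moves only by the tool play_rows, never from a script. Its argument "increments" is a list of rows, each a list of 2 entries, a list of its own where there are three numbers: the shift along the tool's x, y, z in m, then the turn, a rotation vector about the tool's x, y, z in degrees. In form: [[[tx, ty, tz], [ax, ay, az]], ...]. A call has 1 to 20 rows; each row shifts and turns the commanded pose from where the row before left it, along the tool's axes as they then stand; what a row does not reach is not made up. A row lasts 1/12 s, in which the tool goes at most 41.7 mm and 7.16 degrees, less where a joint would pass 70% of its speed; a pose out of reach is approached as far as the arm can. A call with a gripper value outside its range is refused whole. "gripper" is the finger opening in m, from 0 to 0.0854, set as the call begins (left out, the last holds). The fingers move at their own pace and stop on an object; "grip_force" is the grip in N (left out, the last holds). Time passes only in rows, so rows that do not move let the fingers close. It gives the time, the measured TCP pose, the force and the opening at its end, in the units of the state.
- get_obs(): the state, without advancing time (a new reading comes with each control period).
- read_camera(name): name is "scene" or "top" or "wrist"; returns a dict with "color" (384x512x3 uint8, red, green, blue), "range_z" (384x512 float32, m along the optical axis (not along the pixel's ray), 0 where there is no reading), "intrinsics" (3x3 intrinsics, pixels), "R" (3x3) and "t" (3): a world point X has camera coordinates R X + t; the wrist camera has in their place "hand_eye" (4x4, takes a point from camera to tool coordinates, whose origin is the TCP and whose axes are the tool frame's). Camera axes: x right, y down, z forward; pixel columns grow to the right and rows downward; lengths in m; the calibration is good to about 2 mm. A picture is of the moment at which its call begins: read the wrist's pose just before it.
- hand_in(): hands the job in, once; it reports no verdict.
The state is a dict: "t": time; "q": joint angles; "joint_vel": joint speeds; "joint_torque": joint torques, N m; "eef_pos": TCP position; "tool_rot": TCP orientation; "contact_force": force on the tool from outside, world axes, zero at the start; "torque": the same for the moment, N m; "gripper_width": opening from 0.0 (shut) to 1.0 (fully open).
Only numpy, scipy, OpenCV 4.12 (cv2) and the standard library are available. Lean on these libraries where they do the work, as an engineer would, in place of code of your own. Each camera call takes 0.05 s, during which the arm holds its last target. There are 200 camera calls.

## Working session

There is one attempt and no reset: what is moved stays moved. The work goes in short steps, Python scripts to look and compute and a tool call to move; the robot and the scene stay as the last step left them, time stands still between calls to the robot, and variables do not carry over. Pictures are saved under pics/ and viewed, about 8 in all and at most 12, crops included, and the job is handed in when it is done.

Besides the shell and the picture viewer there is one more tool, called by a JSON object that holds its "name" and its "arguments", one argument or row to a line. play_rows: Moves the arm, as the interface text tells. Its arguments: {"type":"object","properties":{"increments":{"type":"array","items":{"type":"array"}},"gripper":{"type":"number"},"grip_force":{"type":"number"}},"required":["increments"]}

```bash
mkdir -p pics
cat > h.py <<'E'
import numpy as np, cv2
from station import *
def snap(n):
    c=read_camera(n); np.savez(f'pics/{n}.npz',**c); return c
def world(c):
    K=np.array(c['intrinsics']);R=np.array(c['R']);t=np.array(c['t']);Z=c['range_z']
    v,u=np.indices(Z.shape)
    P=np.stack([(u-K[0,2])/K[0,0]*Z,(v-K[1,2])/K[1,1]*Z,Z],-1)
    return (P-t)@R
E
python3 - <<'E'
from h import *
o=get_obs();print({k:np.round(v,3) for k,v in o.items()},grip_point_offset)
a=snap('top');b=snap('scene')
for n,c in(('top',a),('scene',b)):
    cv2.imwrite(f'pics/{n}0.png',cv2.resize(c['color'][...,::-1],(800,600),interpolation=cv2.INTER_CUBIC))
    print(n,np.round(c['R'],3).tolist(),np.round(c['t'],3))
E
```

```text
{'t': np.float64(0.0), 'q': array([-1.32 ,  0.478,  0.022,  1.556, -0.012,  1.109, -0.083]), 'joint_vel': array([-0.001,  0.001, -0.   , -0.001,  0.001, -0.   , -0.   ]), 'joint_torque': array([ 1.0000e-03, -5.9647e+01,  1.6080e+00, -2.8119e+01,  1.2000e-02,
        1.0000e-02,  0.0000e+00]), 'eef_pos': array([0.237, 0.631, 0.201]), 'tool_rot': array([-0.581,  0.582,  0.402, -0.403]), 'contact_force': array([ 0.412,  0.437, -0.211]), 'torque': array([-0.016, -0.017,  0.028]), 'gripper_width': np.float64(0.999)} 0.0187
top [[-0.012, -1.0, -0.011], [-0.983, 0.014, -0.184], [0.184, 0.008, -0.983]] [0.015 0.567 1.231]
scene [[-0.797, 0.604, 0.016], [0.431, 0.587, -0.685], [-0.423, -0.539, -0.729]] [ 0.465 -0.185  1.581]
```

View pics/top0.png

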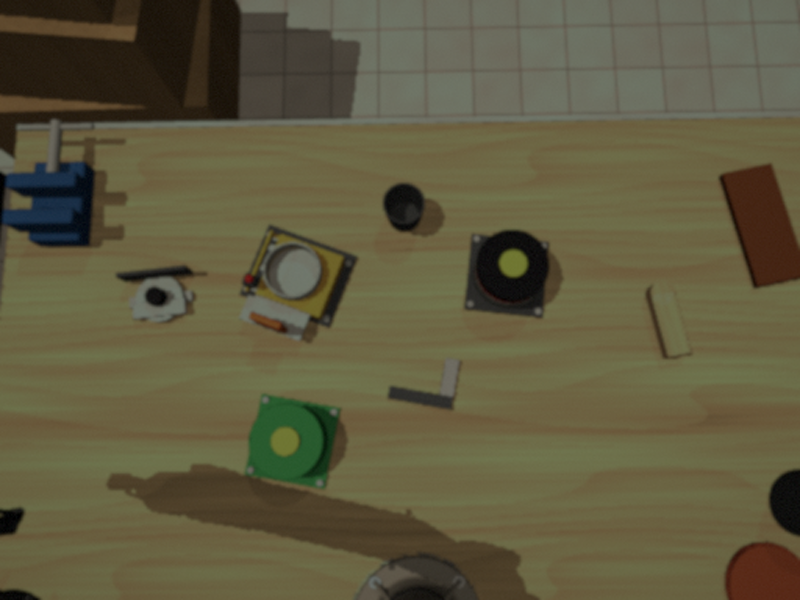

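View pics/scene0.png

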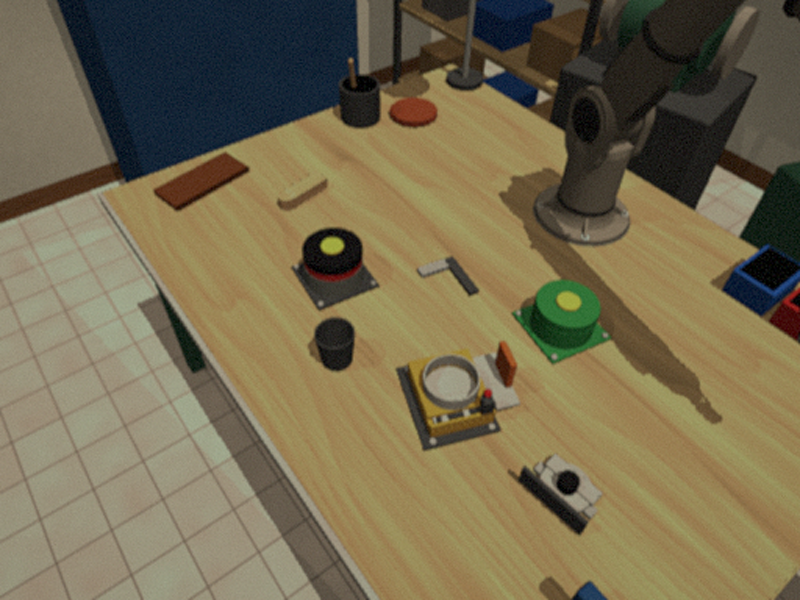

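The top view shows the gate at about (300,275), its orange handle at (268,322) and the red-ball plunger at (249,280). The scene view shows them at (450,395), (507,363) and (488,398).

There are two cleanout-shaped objects: black with a red neck at top (512,265) / scene (332,255), and green at top (288,440) / scene (565,315). The black one fits the description because of its red neck and black cap, and the task rules green out. Next I'll measure both targets and crop the black one to confirm.

```bash
cat > m.py <<'E'
from h import *
import sys
def load(n): return dict(np.load(f'pics/{n}.npz'))
for n in('top','scene'):
    c=load(n);W=world(c);hsv=cv2.cvtColor(c['color'],cv2.COLOR_RGB2HSV);H,S,V=cv2.split(hsv)
    roi=(W[...,0]>.35)&(W[...,0]<1)&(abs(W[...,1])<.6)&(c['range_z']>0)
    def rep(name,m):
        k,l,st,ce=cv2.connectedComponentsWithStats((m&roi).astype(np.uint8))
        for i in range(1,k):
            if st[i,4]>12:
                p=W[l==i]; print(n,name,ce[i].round(1),st[i,4],'med',np.median(p,0).round(4),'lo',np.percentile(p,5,0).round(3),'hi',np.percentile(p,95,0).round(3))
    rep('orange',(H<15)&(H>4)&(S>140)&(V>60)&(W[...,2]>.045))
    rep('orangetop',(H<17)&(H>4)&(S>120)&(W[...,2]>.103)&(W[...,2]<.12))
    rep('yellow',(H>22)&(H<36)&(S>120)&(W[...,2]>.07))
    rep('yellowhousing',(H>18)&(H<36)&(S>120)&(W[...,2]>.036)&(W[...,2]<.052))
    rep('red',((H<4)|(H>174))&(S>120)&(W[...,2]>.04))
    rep('collar',(S<90)&(W[...,2]>.068)&(W[...,2]<.08)&(V>60))
E
python3 m.py
python3 - <<'E'
from h import *
a=np.load('pics/top.npz')['color'];b=np.load('pics/scene.npz')['color']
f=lambda i,x,y,w,h:cv2.resize(i[y:y+h,x:x+w,::-1],(400,300),interpolation=cv2.INTER_CUBIC)
g=lambda i:np.clip(i*1.6,0,255).astype(np.uint8)
cv2.imwrite('pics/c1.png',g(np.vstack([np.hstack([f(a,145,138,100,75),f(a,280,132,100,75)]),np.hstack([f(b,245,213,100,75),f(b,165,130,100,75)])])))
E
```

```text
top orange [170.6 205.9] 85 med [0.5276 0.2565 0.1096] lo [0.519 0.236 0.096] hi [0.539 0.28  0.114]
top orangetop [170.3 205.5] 95 med [0.5284 0.2579 0.1096] lo [0.519 0.234 0.105] hi [0.539 0.281 0.113]
top yellow [328.2 168. ] 326 med [ 0.6303 -0.1809  0.101 ] lo [ 0.607 -0.204  0.094] hi [ 0.655 -0.158  0.106]
top yellowhousing [167.7 161.6] 77 med [0.673  0.283  0.0439] lo [0.634 0.268 0.038] hi [0.709 0.298 0.048]
top yellowhousing [181.9 152.6] 37 med [0.697  0.2431 0.045 ] lo [0.692 0.224 0.04 ] hi [0.704 0.253 0.049]
top yellowhousing [200.2 182.3] 637 med [0.5989 0.1717 0.0446] lo [0.56  0.143 0.04 ] hi [0.669 0.279 0.049]
top red [159.2 178.4] 22 med [0.6092 0.2935 0.0973] lo [0.604 0.289 0.084] hi [0.616 0.3   0.101]
top collar [186.4 172.3] 185 med [0.6301 0.2207 0.0739] lo [0.582 0.171 0.069] hi [0.68  0.271 0.078]
scene orange [323.8 232.8] 216 med [0.5403 0.2684 0.0915] lo [0.528 0.24  0.05 ] hi [0.547 0.287 0.113]
scene orangetop [324.6 226.4] 90 med [0.536  0.2617 0.1108] lo [0.523 0.237 0.105] hi [0.546 0.285 0.114]
scene yellow [212.  156.6] 168 med [ 0.6322 -0.18
[... 229 characters left out ...]
7 0.0458] lo [0.633 0.138 0.042] hi [0.7   0.261 0.049]
scene yellowhousing [307.3 248.9] 31 med [0.5914 0.2618 0.0458] lo [0.581 0.25  0.044] hi [0.606 0.271 0.049]
scene yellowhousing [302.  259.3] 27 med [0.6265 0.2776 0.0441] lo [0.617 0.272 0.04 ] hi [0.638 0.284 0.047]
scene yellowhousing [292.2 268.7] 116 med [0.6695 0.2833 0.0438] lo [0.628 0.267 0.037] hi [0.711 0.301 0.048]
scene red [214.3 174.8] 136 med [ 0.6602 -0.1278  0.0668] lo [ 0.602 -0.174  0.057] hi [ 0.694 -0.119  0.08 ]
scene red [311.7 251.8] 19 med [0.6153 0.2959 0.0966] lo [0.611 0.292 0.08 ] hi [0.619 0.299 0.101]
scene collar [288.9 242.7] 205 med [0.6371 0.2298 0.0741] lo [0.583 0.172 0.069] hi [0.683 0.272 0.078]
```

View pics/c1.png

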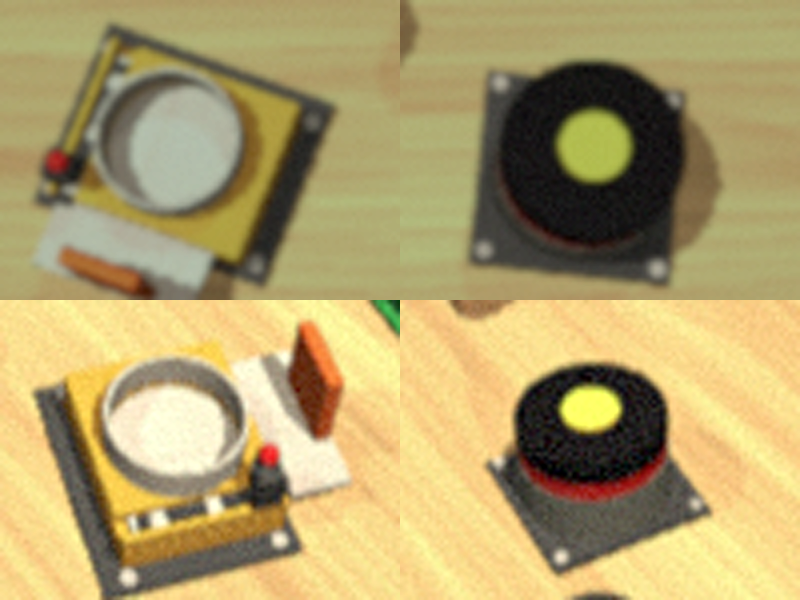

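The crop confirms the black cap on a red neck as the real cleanout. The gate's shutter handle lies just in front of its housing. Now I'll work out the hover move.

```bash
cat >> h.py <<'E'
from scipy.spatial.transform import Rotation as Ro
def pose(): 
    o=get_obs(); q=o['tool_rot']; return np.array(o['eef_pos']),Ro.from_quat([q[1],q[2],q[3],q[0]]),o
YAW=-21.1; C=np.array([.632,.2215]); E1=np.array([np.cos(np.radians(YAW)),np.sin(np.radians(YAW))])
def plan(target,yaw=YAW):
    p,R,o=pose(); best=None
    for f in(0,180):
        a=np.radians(yaw+f); x=np.array([np.cos(a),np.sin(a),0]);y=np.array([0,0,-1.]);T=Ro.from_matrix(np.stack([x,y,np.cross(x,y)],1))
        rv=(R.inv()*T).as_rotvec(degrees=True)
        print('flip',f,'rot',rv.round(2),'shift_before_rot',R.inv().apply(target-p).round(4),'after_rot',T.inv().apply(target-p).round(4))
    print('p',p.round(4),'F',o['contact_force'].round(2),'w',round(float(o['gripper_width']),3),'t',round(float(o['t']),2),'q',o['q'].round(2))
E
python3 - <<'E'
from h import *
h=C-E1*.107;print(h);plan(np.array([*h,.2]))
print(read_camera('wrist')['hand_eye'].round(3).tolist())
E
```

```text
[0.53217397 0.26001966]
flip 0 rot [ 8.000e-02  9.055e+01 -7.000e-02] shift_before_rot [-0.2441  0.0012 -0.4069] after_rot [ 0.4092  0.0007 -0.2402]
flip 180 rot [-7.000e-02 -8.945e+01 -8.000e-02] shift_before_rot [-0.2441  0.0012 -0.4069] after_rot [-0.4092  0.0007  0.2402]
p [0.2369 0.6315 0.2007] F [-0.23  0.22  0.83] w 0.995 t 0.1 q [-1.32  0.48  0.02  1.56 -0.01  1.11 -0.08]
[[1.0, -0.001, -0.0, 0.0], [-0.0, -0.272, 0.962, -0.172], [-0.001, -0.962, -0.272, 0.068], [0.0, 0.0, 0.0, 1.0]]
```

{"name": "play_rows", "arguments": {
  "increments": [
    [[-0.0203,0,-0.0339],[0,0,0]],
    [[-0.0203,0,-0.0339],[0,0,0]],
    [[-0.0203,0,-0.0339],[0,0,0]],
    [[-0.0203,0,-0.0339],[0,0,0]],
    [[-0.0203,0,-0.0339],[0,0,0]],
    [[-0.0203,0,-0.0339],[0,0,0]],
    [[-0.0203,0,-0.0339],[0,0,0]],
    [[-0.0203,0,-0.0339],[0,0,0]],
    [[-0.0203,0,-0.0339],[0,0,0]],
    [[-0.0203,0,-0.0339],[0,0,0]],
    [[-0.0203,0,-0.0339],[0,0,0]],
    [[-0.0203,0,-0.0339],[0,0,0]]
  ],
  "gripper": 0.05
}}

```text
t: 1.15
eef_pos: [0.5331, 0.2593, 0.2016]
tool_rot: [0.581, -0.581, -0.403, 0.403]
contact_force: [0.3, 1.1, 0.0]
gripper_width: 0.587
```

{"name": "play_rows", "arguments": {
  "increments": [
    [[0,0,0],[0,7,0]],
    [[0,0,0],[0,7,0]],
    [[0,0,0],[0,7,0]],
    [[0,0,0],[0,7,0]],
    [[0,0,0],[0,7,0]],
    [[0,0,0],[0,7,0]],
    [[0,0,0],[0,7,0]],
    [[0,0,0],[0,7,0]],
    [[0,0,0],[0,7,0]],
    [[0,0,0],[0,7,0]],
    [[0,0,0],[0,7,0]],
    [[0,0,0],[0,7,0]],
    [[0,0,0],[0,6.5,0]],
    [[0,0,0],[0,0,0]],
    [[0,0,0],[0,0,0]]
  ]
}}

```text
t: 2.4
eef_pos: [0.5321, 0.2612, 0.2013]
tool_rot: [-0.695, 0.696, -0.128, 0.128]
contact_force: [-0.6, -0.4, -0.1]
gripper_width: 0.586
```

Run:
```python
from h import *
h=C-E1*.107;plan(np.array([*h,.2]))
p,R,o=pose();c=snap('wrist');np.savez('pics/wp.npz',p=p,R=R.as_matrix())
cv2.imwrite('pics/w1.png',np.clip(c['color'][...,::-1]*1.5,0,255).astype(np.uint8))
```

```text
flip 0 rot [ 0.03  0.25 -0.01] shift_before_rot [ 0.0005  0.0014 -0.0011] after_rot [ 0.0005  0.0013 -0.0011]
flip 180 rot [-2.0000e-02 -1.7975e+02 -5.0000e-02] shift_before_rot [ 0.0005  0.0014 -0.0011] after_rot [-0.0005  0.0013  0.0011]
p [0.5321 0.2612 0.2013] F [-0.59 -0.39 -0.14] w 0.586 t 2.4 q [-0.94  0.37  0.49  1.78 -0.2   1.04 -0.74]
```

View pics/w1.png

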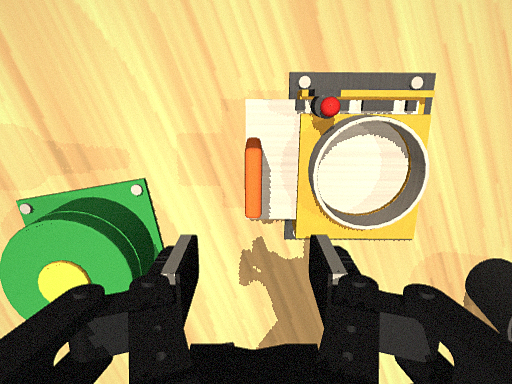

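The wrist view shows the handle at (254,178), the collar centred near (370,172), the plunger ball at (330,105) and white rail notches at about (308,105), (355,105) and (402,107). I'll measure these in gate coordinates.

```bash
cat > w.py <<'E'
from h import *
def wristworld():
    c=dict(np.load('pics/wrist.npz'));w=np.load('pics/wp.npz');K=c['intrinsics'];Z=c['range_z'];v,u=np.indices(Z.shape)
    P=np.stack([(u-K[0,2])/K[0,0]*Z,(v-K[1,2])/K[1,1]*Z,Z,np.ones_like(Z)],-1)@c['hand_eye'].T
    return c,P[...,:3]@w['R'].T+w['p']
if __name__=='__main__':
    c,W=wristworld();H,S,V=cv2.split(cv2.cvtColor(c['color'],cv2.COLOR_RGB2HSV))
    u=np.indices(H.shape)[1];v=np.indices(H.shape)[0];roi=(u>235)&(v<235)
    col=roi&(W[...,2]>.068)&(W[...,2]<.08)&(S<80)&(V>50)&(u>305)&(v>112)
    q=W[col][:,:2]
    (cx,cy),r=cv2.minEnclosingCircle(q.astype(np.float32)); print('collar',cx,cy,r)
    A=np.c_[2*q,np.ones(len(q))];s=np.linalg.lstsq(A,(q**2).sum(1),rcond=None)[0];print('lsq',s[:2],np.median(np.hypot(*(q-s[:2]).T)))
    hm=roi&(H<18)&(S>120)&(W[...,2]>.104)&(W[...,2]<.117)&(u<280)
    qh=W[hm][:,:2].astype(np.float32);print('handle',hm.sum(),cv2.minAreaRect(qh),np.median(W[hm],0))
    ym=roi&(H>18)&(H<36)&(S>110)&(abs(W[...,2]-.044)<.008)
    print('housing',cv2.minAreaRect(W[ym][:,:2].astype(np.float32)))
    rb=roi&((H<5)|(H>174))&(S>140)&(W[...,2]>.085)&(u>300);print('ball',np.median(W[rb],0),rb.sum())
    c0=np.array([cx,cy]);hv=np.array(cv2.minAreaRect(qh)[0])-c0;print('handle vec',hv,np.hypot(*hv),np.degrees(np.arctan2(-hv[1],-hv[0])))
    nm=roi&(v>95)&(v<112)&(u>285)&(S<60)&(V>130)
    k,l,st,ce=cv2.connectedComponentsWithStats(nm.astype(np.uint8))
    for i in range(1,k):
        if st[i,4]>25:
            p=np.median(W[l==i],0);d=p[:2]-c0;print('notch',ce[i].round(),st[i,4],p.round(4),'gate xy',d@E1,d@[-E1[1],E1[0]])
E
python3 w.py
```

```text
collar 0.6276200413703918 0.23377478122711182 0.06456057727336884
lsq [0.63141993 0.22357432] 0.050396786055351014
handle 1180 ((0.5327931642532349, 0.26165884733200073), (0.05845844745635986, 0.013364787213504314), 68.73988342285156) [0.53314017 0.26310253 0.10885225]
housing ((0.6317408084869385, 0.22436559200286865), (0.147797629237175, 0.1283188760280609), 69.30992126464844)
ball [0.61106956 0.29625774 0.09580729] 307
handle vec [-0.09482688  0.02788407] 0.0988415791371941 -16.386096922446608
notch [290. 105.] 115 [0.5873 0.3042 0.0364] gate xy -0.06299050451186278 0.05114531638004476
notch [307. 106.] 52 [0.6023 0.2972 0.0364] gate xy -0.046410007019489795 0.05006748547301518
notch [355. 106.] 137 [0.6452 0.2816 0.0363] gate xy -0.0007795415591294414 0.05096170087811011
notch [399. 106.] 128 [0.6847 0.2665 0.0364] gate xy 0.041478212206513064 0.05110185170734125
```

Shutter is about 5 to 6 mm out, from the handle offset (105.7 mm) and the notches. The TCP is within 1 mm of being above the handle, so I'll descend, then close gently.

{"name": "play_rows", "arguments": {
  "increments": [
    [[0.0005,0.025,0],[0,0,0]],
    [[0,0.025,0],[0,0,0]],
    [[0,0.025,0],[0,0,0]],
    [[0,0.025,0],[0,0,0]],
    [[0,0.025,0],[0,0,0]],
    [[0,0,0],[0,0,0]],
    [[0,0,0],[0,0,0]]
  ]
}}

```text
t: 3.03
eef_pos: [0.5321, 0.2604, 0.0759]
tool_rot: [-0.695, 0.696, -0.129, 0.128]
contact_force: [-0.7, 0.0, 0.5]
gripper_width: 0.589
```

{"name": "play_rows", "arguments": {
  "increments": [
    [[0,0,0],[0,0,0]],
    [[0,0,0],[0,0,0]],
    [[0,0,0],[0,0,0]],
    [[0,0,0],[0,0,0]],
    [[0,0,0],[0,0,0]],
    [[0,0,0],[0,0,0]],
    [[0,0,0],[0,0,0]],
    [[0,0,0],[0,0,0]]
  ],
  "gripper": 0.0,
  "grip_force": 25
}}

```text
t: 3.7
eef_pos: [0.534, 0.2615, 0.0783]
tool_rot: [0.696, -0.694, 0.129, -0.13]
contact_force: [-0.2, -0.3, 7.5]
gripper_width: 0.145
```

```bash
sed -i 's/C=np.array(\[.632,.2215\])/C=np.array([.6315,.2238])/' h.py
python3 - <<'E'
from h import *
plan(np.array([*(C-E1*.142),.076])); p=pose()[0][:2]; print('shutter est',-(p-C)@E1-.1)
E
```

```text
flip 0 rot [-0.14  0.05  0.08] shift_before_rot [-0.0374  0.0022 -0.    ] after_rot [-0.0374  0.0023 -0.0001]
flip 180 rot [ 1.3000e-01 -1.7995e+02  2.2000e-01] shift_before_rot [-0.0374  0.0022 -0.    ] after_rot [0.0374 0.0023 0.0001]
p [0.534  0.2615 0.0783] F [-0.22 -0.34  7.49] w 0.145 t 3.7 q [-0.88  0.52  0.43  1.88 -0.29  0.8  -0.67]
shutter est 0.0045817805406900974
```

Gripped, with the shutter at about 4.6 mm. I'll pull about 31 mm first and then measure.

{"name": "play_rows", "arguments": {
  "increments": [
    [[-0.003,0,0],[0,0,0]],
    [[-0.003,0,0],[0,0,0]],
    [[-0.003,0,0],[0,0,0]],
    [[-0.003,0,0],[0,0,0]],
    [[-0.003,0,0],[0,0,0]],
    [[-0.003,0,0],[0,0,0]],
    [[-0.003,0,0],[0,0,0]],
    [[-0.003,0,0],[0,0,0]],
    [[-0.003,0,0],[0,0,0]],
    [[-0.003,0,0],[0,0,0]],
    [[-0.001,0,0],[0,0,0]],
    [[0,0,0],[0,0,0]],
    [[0,0,0],[0,0,0]],
    [[0,0,0],[0,0,0]]
  ]
}}

```text
t: 4.87
eef_pos: [0.5053, 0.2726, 0.0782]
tool_rot: [0.696, -0.694, 0.128, -0.13]
contact_force: [1.5, -1.3, 9.2]
gripper_width: 0.15
```

```bash
cat > s.py <<'E'
from h import *
plan(np.array([*(C-E1*.142),.076])); p=pose()[0][:2]; print('shutter est',-(p-C)@E1-.1,'Fx gate',pose()[2]['contact_force'][:2]@E1)
E
python3 s.py
```

```text
flip 0 rot [-0.15  0.03  0.11] shift_before_rot [-0.0067  0.0022 -0.0001] after_rot [-0.0067  0.0022 -0.0001]
flip 180 rot [ 1.7000e-01 -1.7997e+02  2.4000e-01] shift_before_rot [-0.0067  0.0022 -0.0001] after_rot [0.0067 0.0022 0.0001]
p [0.5053 0.2726 0.0782] F [ 1.51 -1.31  9.18] w 0.15 t 4.87 q [-0.93  0.49  0.43  1.93 -0.28  0.78 -0.71]
shutter est 0.035320829190203906 Fx gate 1.8834588835675798
```

Shutter at about 35.3 mm with a sliding force of 1.9 N. I'll step 1 mm at a time and watch for the force to change sign as the catch draws it in.

{"name": "play_rows", "arguments": {
  "increments": [
    [[-0.001,0,0],[0,0,0]],
    [[-0.001,0,0],[0,0,0]],
    [[-0.001,0,0],[0,0,0]],
    [[-0.001,0,0],[0,0,0]],
    [[0,0,0],[0,0,0]],
    [[0,0,0],[0,0,0]]
  ]
}}

```text
t: 5.37
eef_pos: [0.5009, 0.2743, 0.0782]
tool_rot: [0.696, -0.694, 0.129, -0.13]
contact_force: [-0.9, -0.7, 11.1]
gripper_width: 0.146
```

```bash
python3 s.py|tail -1
```

```text
shutter est 0.0400136913365407 Fx gate -0.6108860812953854
```

{"name": "play_rows", "arguments": {
  "increments": [
    [[-0.001,0,0],[0,0,0]],
    [[-0.001,0,0],[0,0,0]],
    [[0,0,0],[0,0,0]],
    [[0,0,0],[0,0,0]]
  ]
}}

```text
t: 5.7
eef_pos: [0.4994, 0.2749, 0.0782]
tool_rot: [0.696, -0.694, 0.129, -0.13]
contact_force: [0.4, -1.0, 9.8]
gripper_width: 0.149
```

```bash
python3 s.py|tail -1
```

```text
shutter est 0.04164827221439893 Fx gate 0.7412802542507129
```

The pull force changed sign near 40 mm, so the catch is drawing the shutter in, and it now reads about 41.6 mm. I'll release, lift and look.

{"name": "play_rows", "arguments": {
  "increments": [
    [[0,0,0],[0,0,0]],
    [[0,0,0],[0,0,0]],
    [[0,0,0],[0,0,0]],
    [[0,0,0],[0,0,0]],
    [[0,0,0],[0,0,0]],
    [[0,0,0],[0,0,0]]
  ],
  "gripper": 0.045
}}

```text
t: 6.2
eef_pos: [0.498, 0.2741, 0.0764]
tool_rot: [-0.695, 0.695, -0.129, 0.129]
contact_force: [-0.2, -0.5, 0.7]
gripper_width: 0.524
```

{"name": "play_rows", "arguments": {
  "increments": [
    [[0,-0.025,0],[0,0,0]],
    [[0,-0.025,0],[0,0,0]],
    [[0,-0.025,0],[0,0,0]],
    [[0,-0.025,0],[0,0,0]],
    [[0,-0.025,0],[0,0,0]],
    [[0,0,0],[0,0,0]],
    [[0,0,0],[0,0,0]],
    [[0,0,0],[0,0,0]]
  ]
}}

```text
t: 6.87
eef_pos: [0.4977, 0.2741, 0.2009]
tool_rot: [-0.695, 0.695, -0.129, 0.129]
contact_force: [-1.0, -0.3, -0.0]
gripper_width: 0.527
```

```bash
python3 - <<'E'
from h import *
p,R,o=pose();c=snap('wrist');np.savez('pics/wp.npz',p=p,R=R.as_matrix());print(p,o['contact_force'])
cv2.imwrite('pics/w2.png',np.clip(c['color'][...,::-1]*1.5,0,255).astype(np.uint8))
E
python3 w.py
```

```text
[0.49771926 0.27408492 0.20091099] [-0.97431374 -0.2908047  -0.01608655]
collar 0.6265611052513123 0.23260509967803955 0.0644398182630539
lsq [0.63125847 0.22347658] 0.05050629277456112
handle 1190 ((0.49971726536750793, 0.27447599172592163), (0.05906052887439728, 0.0133343655616045), 69.31407928466797) [0.50040717 0.27573385 0.10884099]
housing ((0.6241161823272705, 0.22624334692955017), (0.14793716371059418, 0.1433619260787964), 68.91783142089844)
ball [0.61040233 0.29640216 0.09224808] 313
handle vec [-0.12684384  0.04187089] 0.13357593839218793 -18.26795099219567
notch [291. 105.] 145 [0.5537 0.3169 0.0364] gate xy -0.09833362117678499 0.05240655261918414
notch [313. 105.] 161 [0.5731 0.3094 0.0363] gate xy -0.07756404026227444 0.05238726459262888
notch [401. 105.] 142 [0.652  0.2787 0.0364] gate xy 0.007128179411636916 0.05221049308496966
notch [419. 106.] 28 [0.6679 0.2713 0.0363] gate xy 0.024659913057545852 0.05096014894721438
```

View pics/w2.png

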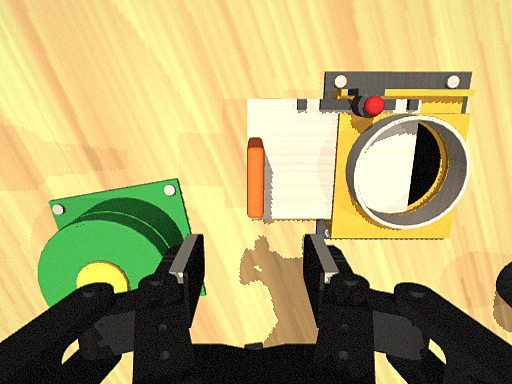

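The half-open stop has clicked: the handle is about 141 mm from the port, so the shutter is about 41 mm out. The plunger ball has dropped 3.6 mm, and the port is half open. Step 1 is done, so next is the cap.

Run:
```python
from h import *
plan(np.array([.631,-.181,.2]))
```

```text
flip 0 rot [ 0.09  0.05 -0.07] shift_before_rot [ 0.288   0.0007 -0.3766] after_rot [ 0.2883  0.0004 -0.3763]
flip 180 rot [-1.0000e-01 -1.7995e+02 -1.5000e-01] shift_before_rot [ 0.288   0.0007 -0.3766] after_rot [-0.2883  0.0004  0.3763]
p [0.4975 0.2739 0.2004] F [-0.78  0.04  0.  ] w 0.528 t 6.92 q [-1.01  0.33  0.5   1.84 -0.18  1.02 -0.81]
```

{"name": "play_rows", "arguments": {
  "increments": [
    [[0.024,0,-0.0314],[0,0,0]],
    [[0.024,0,-0.0314],[0,0,0]],
    [[0.024,0,-0.0314],[0,0,0]],
    [[0.024,0,-0.0314],[0,0,0]],
    [[0.024,0,-0.0314],[0,0,0]],
    [[0.024,0,-0.0314],[0,0,0]],
    [[0.024,0,-0.0314],[0,0,0]],
    [[0.024,0,-0.0314],[0,0,0]],
    [[0.024,0,-0.0314],[0,0,0]],
    [[0.024,0,-0.0314],[0,0,0]],
    [[0.024,0,-0.0314],[0,0,0]],
    [[0.024,0,-0.0314],[0,0,0]],
    [[0,0,0],[0,0,0]],
    [[0,0,0],[0,0,0]],
    [[0,0,0],[0,0,0]]
  ],
  "gripper": 0.0
}}

```text
t: 8.17
eef_pos: [0.6309, -0.1805, 0.1999]
tool_rot: [0.695, -0.695, 0.13, -0.128]
contact_force: [-1.1, 0.4, -0.8]
gripper_width: -0.003
```

Run:
```python
from h import *
plan(np.array([.631,-.181,.110]))
```

```text
flip 0 rot [ 0.01  0.02 -0.16] shift_before_rot [ 0.0005  0.0899 -0.0005] after_rot [ 0.0003  0.0899 -0.0005]
flip 180 rot [-2.6000e-01 -1.7998e+02 -2.0000e-02] shift_before_rot [ 0.0005  0.0899 -0.0005] after_rot [-0.0003  0.0899  0.0005]
p [ 0.6309 -0.1805  0.1999] F [-1.09  0.4  -0.76] w -0.003 t 8.17 q [-0.24  0.5   0.6   1.63 -0.31  1.11  0.08]
```

{"name": "play_rows", "arguments": {
  "increments": [
    [[0,0.03,0],[0,0,0]],
    [[0,0.03,0],[0,0,0]],
    [[0,0.025,0],[0,0,0]],
    [[0,0.003,0],[0,0,0]],
    [[0,0.003,0],[0,0,0]],
    [[0,0.003,0],[0,0,0]],
    [[0,0.003,0],[0,0,0]],
    [[0,0.003,0],[0,0,0]],
    [[0,0.003,0],[0,0,0]],
    [[0,0.003,0],[0,0,0]],
    [[0,0.003,0],[0,0,0]],
    [[0,0.003,0],[0,0,0]],
    [[0,0.003,0],[0,0,0]],
    [[0,0,0],[0,0,0]],
    [[0,0,0],[0,0,0]]
  ]
}}

```text
t: 9.42
eef_pos: [0.6315, -0.1809, 0.0863]
tool_rot: [-0.695, 0.695, -0.129, 0.129]
contact_force: [-0.3, 0.2, -0.1]
gripper_width: -0.001
```

{"name": "play_rows", "arguments": {
  "increments": [
    [[0,0.002,0],[0,0,0]],
    [[0,0.001,0],[0,0,0]],
    [[0,0.001,0],[0,0,0]],
    [[0,0.001,0],[0,0,0]],
    [[0,0,0],[0,0,0]],
    [[0,0,0],[0,0,0]]
  ]
}}

```text
t: 9.92
eef_pos: [0.6317, -0.1809, 0.0816]
tool_rot: [0.695, -0.695, 0.129, -0.129]
contact_force: [0.1, -0.4, 0.3]
gripper_width: 0.002
```

There's no contact force although the tip is below 84 mm. I'll look before going on.

Run:
```python
from h import *
b=snap('scene')['color'];p,R,o=pose();print(p,o['contact_force']);w=read_camera('wrist')['color']
f=lambda i:cv2.resize(i[...,::-1],(400,300),interpolation=cv2.INTER_CUBIC)
cv2.imwrite('pics/s3.png',np.clip(np.hstack([f(b[110:230,150:310]),f(w)])*1.5,0,255).astype(np.uint8))
```

```text
[ 0.63170373 -0.18092     0.08159978] [0.0456548  1.11694845 0.35629164]
```

View pics/s3.png

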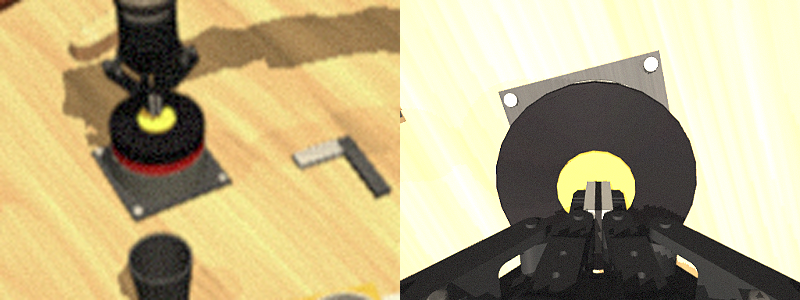

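The left crop shows the closed fingers at the pad and a red ring still visible; the right crop shows the tips over the pad. I'll measure pad height by depth.

```bash
cat > cap.py <<'E'
from h import *
import sys
def meas(c,W,n):
    H,S,V=cv2.split(cv2.cvtColor(c['color'],cv2.COLOR_RGB2HSV));d=np.hypot(W[...,0]-.631,W[...,1]+.181)
    m=(H>22)&(H<36)&(S>110)&(d<.04)&(V>60)&(W[...,2]>.03)
    k=(d>.035)&(d<.06)&(V<60)&(W[...,2]>.05)&(W[...,2]<.11)
    r=((H<6)|(H>173))&(S>110)&(d<.09)&(W[...,2]>.03)
    print(n,'pad',m.sum(),W[m].mean(0).round(4),np.median(W[m],0).round(4),'black z',np.median(W[k][:,2]) if k.any() else None,'red px',r.sum())
p,R,o=pose();c=read_camera('wrist');np.savez('pics/wrist.npz',**c);np.savez('pics/wp.npz',p=p,R=R.as_matrix())
from w import wristworld
meas(*wristworld(),'wrist')
for n in('scene','top'):
    c=read_camera(n);meas(c,world(c),n)
print(p,o['contact_force'].round(2),o['t'])
E
python3 cap.py
```

```text
wrist pad 4010 [ 0.6333 -0.1721  0.1009] [ 0.6348 -0.1713  0.1008] black z 0.0948415306715055 red px 101
scene pad 118 [ 0.633  -0.1748  0.1079] [ 0.6354 -0.1729  0.1033] black z 0.09781435966288786 red px 216
top pad 0 [nan nan nan] [nan nan nan] black z None red px 0
[ 0.63172564 -0.18093659  0.08164258] [0.36 0.51 0.04] 10.0167cap.py:8: RuntimeWarning: Mean of empty slice.
  print(n,'pad',m.sum(),W[m].mean(0).round(4),np.median(W[m],0).round(4),'black z',np.median(W[k][:,2]) if k.any() else None,'red px',r.sum())
  ret = um.true_divide(
  return _methods._mean(a, axis=axis, dtype=dtype,
```

Run:
```python
from h import *
from w import wristworld
c,W=wristworld();w=np.load('pics/wp.npz');K=c['intrinsics'];X=np.linalg.inv(c['hand_eye'])
for n,q in(('tcp',[0,0,0]),('grasp',[0,-.0187,0])):
    k=K@(X@[*q,1])[:3];print(n,k[:2]/k[2])
T=(W-w['p'])@w['R']
for v in range(215,275,4): print(v,T[v,[230,250,255,260,280]].round(3)[:,1:].tolist(),c['color'][v,[250,260]].tolist())
```

```text
tcp [252.3245722  227.66211168]
grasp [252.23661278 242.00185897]
215 [[-0.02, 0.014], [-0.019, 0.014], [-0.02, 0.014], [-0.019, 0.014], [-0.019, 0.014]] [[242, 245, 99], [242, 246, 100]]
219 [[-0.019, 0.012], [-0.019, 0.012], [-0.019, 0.012], [-0.018, 0.012], [-0.02, 0.012]] [[242, 246, 100], [243, 247, 102]]
223 [[-0.019, 0.01], [-0.02, 0.01], [-0.019, 0.01], [-0.019, 0.01], [-0.02, 0.01]] [[242, 246, 98], [242, 246, 101]]
227 [[-0.019, 0.008], [-0.02, 0.008], [-0.019, 0.008], [-0.019, 0.008], [-0.02, 0.008]] [[244, 247, 102], [243, 246, 100]]
231 [[-0.02, 0.006], [-0.019, 0.006], [-0.019, 0.006], [-0.02, 0.006], [-0.019, 0.006]] [[163, 120, 37], [207, 180, 58]]
235 [[-0.172, 0.069], [-0.037, 0.012], [-0.037, 0.012], [-0.037, 0.012], [-0.019, 0.004]] [[33, 37, 27], [120, 113, 101]]
239 [[-0.019, 0.002], [-0.041, 0.012], [-0.041, 0.011], [-0.041, 0.012], [-0.019, 0.002]] [[40, 38, 31], [120, 114, 101]]
243 [[-0.037, 0.008], [-0.045, 0.012], [-0.045, 0.011], [-0.045, 0.011], [-0.036, 0.007]] [[13, 16, 13], [119, 113, 104]]
247 [[-0.041, 0.008], [-0.048, 0.011], [-0.049, 0.012], [-0.049, 0.012], [-0.042, 0.008]] [[11, 8, 13], [114, 108, 96]]
251 [[-0.045, 0.008], [-0.053, 0.012], [-0.053, 0.012], [-0.053, 0.012], [-0.045, 0.008]] [[15, 20, 21], [121, 113, 102]]
255 [[-0.048, 0.008], [-0.056, 0.012], [-0.055, 0.011], [-0.057, 0.012], [-0.048, 0.008]] [[10, 15, 8], [121, 114, 104]]
259 [[-0.052, 0.008], [-0.06, 0.012], [-0.059, 0.012], [-0.058, 0.011], [-0.052, 0.008]] [[10, 10, 14], [125, 120, 105]]
263 [[-0.055, 0.008], [-0.062, 0.011], [-0.062, 0.011], [-0.062, 0.012], [-0.055, 0.008]] [[19, 15, 19], [121, 115, 104]]
267 [[-0.058, 0.008], [-0.065, 0.011], [-0.065, 0.011], [-0.065, 0.011], [-0.058, 0.008]] [[16, 12, 13], [119, 113, 99]]
271 [[-0.072, 0.014], [-0.066, 0.011], [-0.066, 0.011], [-0.066, 0.011], [-0.073, 0.014]] [[52, 49, 46], [242, 233, 206]]
```

The wrist depth puts the visible finger tips about 16 mm above the pad, which agrees with zero force. I'll go on down in small steps and watch force and height.

{"name": "play_rows", "arguments": {
  "increments": [
    [[0,0.002,0],[0,0,0]],
    [[0,0.002,0],[0,0,0]],
    [[0,0.002,0],[0,0,0]],
    [[0,0,0],[0,0,0]],
    [[0,0,0],[0,0,0]]
  ]
}}

```text
t: 10.58
eef_pos: [0.6315, -0.1809, 0.0753]
tool_rot: [-0.695, 0.695, -0.129, 0.129]
contact_force: [0.0, -0.5, 0.6]
gripper_width: 0.0
```

```bash
python3 -W ignore cap.py
```

```text
wrist pad 3829 [ 0.6336 -0.1711  0.1009] [ 0.6352 -0.1701  0.1008] black z 0.09487507083111318 red px 81
scene pad 109 [ 0.6342 -0.1736  0.1063] [ 0.6363 -0.1721  0.103 ] black z 0.09788259311805225 red px 208
top pad 0 [nan nan nan] [nan nan nan] black z None red px 0
[ 0.6314864  -0.18092018  0.07533757] [ 0.05 -0.49  0.55] 10.5833
```

{"name": "play_rows", "arguments": {
  "increments": [
    [[0,0.002,0],[0,0,0]],
    [[0,0.002,0],[0,0,0]],
    [[0,0.002,0],[0,0,0]],
    [[0,0,0],[0,0,0]]
  ]
}}

```text
t: 11.07
eef_pos: [0.6319, -0.181, 0.0698]
tool_rot: [0.695, -0.695, 0.129, -0.129]
contact_force: [-0.7, 0.7, 3.4]
gripper_width: -0.0
```

{"name": "play_rows", "arguments": {
  "increments": [
    [[0,0.002,0],[0,0,0]],
    [[0,0.002,0],[0,0,0]],
    [[0,0,0],[0,0,0]]
  ]
}}

```text
t: 11.32
eef_pos: [0.6319, -0.181, 0.066]
tool_rot: [0.695, -0.695, 0.129, -0.129]
contact_force: [-0.1, -1.1, 4.1]
gripper_width: -0.001
```

```bash
python3 -W ignore cap.py;python3 - <<'E'
from h import *
from w import wristworld
c,W=wristworld()
for v in range(215,260,4): print(v,W[v,[250,255,260]].round(3).tolist(),c['color'][v,[250,260]].tolist())
b=read_camera('scene')['color']
f=lambda i:cv2.resize(i[...,::-1],(400,300),interpolation=cv2.INTER_CUBIC)
cv2.imwrite('pics/s4.png',np.clip(np.hstack([f(b[110:185,170:270]),f(c['color'][150:300,150:350])])*1.5,0,255).astype(np.uint8))
E
```

```text
wrist pad 3750 [ 0.6337 -0.1707  0.0948] [ 0.6351 -0.1695  0.0947] black z 0.0888110812743162 red px 77
scene pad 102 [ 0.6338 -0.1732  0.1001] [ 0.6361 -0.1732  0.0966] black z 0.09176955487367083 red px 167
top pad 0 [nan nan nan] [nan nan nan] black z None red px 0
[ 0.63186581 -0.18096928  0.06597124] [-0.05 -1.06  4.07] 11.3167
215 [[0.637, -0.164, 0.095], [0.639, -0.165, 0.094], [0.642, -0.166, 0.095]] [[242, 247, 101], [242, 246, 99]]
219 [[0.637, -0.166, 0.094], [0.639, -0.167, 0.095], [0.641, -0.167, 0.095]] [[242, 246, 100], [244, 248, 104]]
223 [[0.636, -0.168, 0.094], [0.638, -0.169, 0.094], [0.64, -0.169, 0.095]] [[242, 246, 100], [242, 246, 99]]
227 [[0.635, -0.17, 0.094], [0.637, -0.171, 0.094], [0.639, -0.172, 0.094]] [[242, 247, 102], [242, 245, 97]]
231 [[0.634, -0.171, 0.094], [0.637, -0.172, 0.095], [0.639, -0.173, 0.094]] [[231, 238, 84], [192, 169, 55]]
235 [[0.635, -0.17, 0.103], [0.637, -0.171, 0.103], [0.639, -0.171, 0.103]] [[39, 37, 37], [120, 114, 102]]
239 [[0.635, -0.17, 0.108], [0.637, -0.171, 0.107], [0.639, -0.171, 0.108]] [[40, 35, 33], [122, 117, 104]]
243 [[0.635, -0.17, 0.112], [0.637, -0.17, 0.113], [0.639, -0.171, 0.112]] [[12, 10, 6], [122, 115, 102]]
247 [[0.635, -0.169, 0.116], [0.637, -0.17, 0.115], [0.639, -0.172, 0.114]] [[18, 17, 18], [120, 115, 102]]
251 [[0.635, -0.17, 0.118], [0.637, -0.171, 0.119], [0.639, -0.171, 0.118]] [[14, 11, 9], [122, 114, 102]]
255 [[0.635, -0.17, 0.122], [0.637, -0.17, 0.122], [0.639, -0.172, 0.121]] [[10, 6, 14], [122, 115, 102]]
259 [[0.635, -0.17, 0.126], [0.637, -0.171, 0.125], [0.639, -0.171, 0.126]] [[9, 11, 10], [123, 117, 107]]
```

View pics/s4.png

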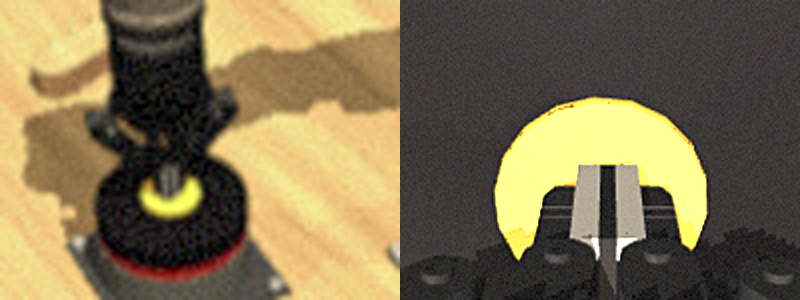

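The cap is now moving: the pad top fell from 100.8 to 94.7 mm. Contact happens about 28 mm behind the reported TCP. It needs about 11 mm more, watching force.

{"name": "play_rows", "arguments": {
  "increments": [
    [[0,0.002,0],[0,0,0]],
    [[0,0.002,0],[0,0,0]],
    [[0,0.002,0],[0,0,0]],
    [[0,0.002,0],[0,0,0]],
    [[0,0.001,0],[0,0,0]],
    [[0,0,0],[0,0,0]]
  ]
}}

```text
t: 12.02
eef_pos: [0.6319, -0.181, 0.0569]
tool_rot: [0.695, -0.695, 0.129, -0.129]
contact_force: [-0.9, 0.4, 5.7]
gripper_width: 0.003
```

{"name": "play_rows", "arguments": {
  "increments": [
    [[0,0.001,0],[0,0,0]],
    [[0,0.001,0],[0,0,0]],
    [[0,0,0],[0,0,0]]
  ]
}}

```text
t: 12.27
eef_pos: [0.6319, -0.181, 0.055]
tool_rot: [0.695, -0.695, 0.129, -0.129]
contact_force: [-1.2, 0.7, 5.2]
gripper_width: 0.001
```

```bash
python3 -W ignore cap.py
```

```text
wrist pad 3787 [ 0.6337 -0.1708  0.0839] [ 0.6351 -0.1696  0.0838] black z 0.07784044830582619 red px 100
scene pad 103 [ 0.6351 -0.1739  0.0893] [ 0.6382 -0.1724  0.0858] black z 0.08087343271237932 red px 37
top pad 0 [nan nan nan] [nan nan nan] black z None red px 0
[ 0.63190257 -0.18097636  0.05499637] [-1.16  0.7   5.25] 12.2667
```

{"name": "play_rows", "arguments": {
  "increments": [
    [[0,0.001,0],[0,0,0]],
    [[0,0.001,0],[0,0,0]],
    [[0,0.001,0],[0,0,0]],
    [[0,0,0],[0,0,0]]
  ]
}}

```text
t: 12.75
eef_pos: [0.6321, -0.181, 0.0543]
tool_rot: [0.696, -0.695, 0.129, -0.13]
contact_force: [-8.0, 3.5, 22.6]
gripper_width: -0.0
```

```bash
python3 -W ignore cap.py
```

```text
wrist pad 3815 [ 0.6337 -0.1709  0.0833] [ 0.6351 -0.1697  0.0832] black z 0.07727594921950652 red px 79
scene pad 101 [ 0.6351 -0.173   0.0924] [ 0.637  -0.1718  0.0857] black z 0.0803716869665375 red px 47
top pad 0 [nan nan nan] [nan nan nan] black z None red px 0
[ 0.63205561 -0.18096374  0.05431114] [-7.98  3.46 22.6 ] 12.75
```

Bottomed out: force jumped to 22.6 N with no further travel. I'll lift away and check.

{"name": "play_rows", "arguments": {
  "increments": [
    [[0,-0.02,0],[0,0,0]],
    [[0,-0.03,0],[0,0,0]],
    [[0,-0.04,0],[0,0,0]],
    [[0,-0.04,0],[0,0,0]],
    [[0,-0.03,0],[0,0,0]],
    [[0,0,0],[0,0,0]],
    [[0,0,0],[0,0,0]],
    [[0,0,0],[0,0,0]]
  ]
}}

```text
t: 13.57
eef_pos: [0.6312, -0.1805, 0.2106]
tool_rot: [0.695, -0.695, 0.13, -0.129]
contact_force: [-0.8, -0.2, -0.3]
gripper_width: 0.003
```

```bash
python3 -W ignore cap.py
python3 - <<'E'
from h import *
b=snap('scene');snap('top')
f=lambda i,x,y,w,h:cv2.resize(i[y:y+h,x:x+w,::-1],(400,300),interpolation=cv2.INTER_CUBIC)
cv2.imwrite('pics/f.png',np.clip(np.hstack([f(b['color'],165,130,100,75),f(b['color'],245,213,100,75)])*1.5,0,255).astype(np.uint8))
E
python3 m.py | grep -E "orangetop|red"
```

```text
wrist pad 2307 [ 0.6311 -0.1807  0.0863] [ 0.631  -0.1805  0.0833] black z 0.07730434935184839 red px 598
scene pad 163 [ 0.6312 -0.1808  0.1005] [ 0.6317 -0.1795  0.0857] black z 0.08013138146063858 red px 52
top pad 0 [nan nan nan] [nan nan nan] black z 0.07906317967283236 red px 0
[ 0.63117754 -0.18046929  0.21064236] [-0.82 -0.15 -0.29] 13.5667
top orangetop [165.4 217.2] 97 med [0.497  0.2686 0.1101] lo [0.486 0.247 0.106] hi [0.509 0.294 0.114]
top red [159.4 178.8] 24 med [0.6089 0.2938 0.0931] lo [0.605 0.288 0.077] hi [0.613 0.302 0.098]
scene orangetop [335.8 223.8] 91 med [0.5026 0.2742 0.1106] lo [0.49  0.25  0.105] hi [0.514 0.298 0.114]
scene red [311.6 252.3] 19 med [0.6156 0.2959 0.0924] lo [0.611 0.292 0.08 ] hi [0.619 0.3   0.098]
```

View pics/f.png

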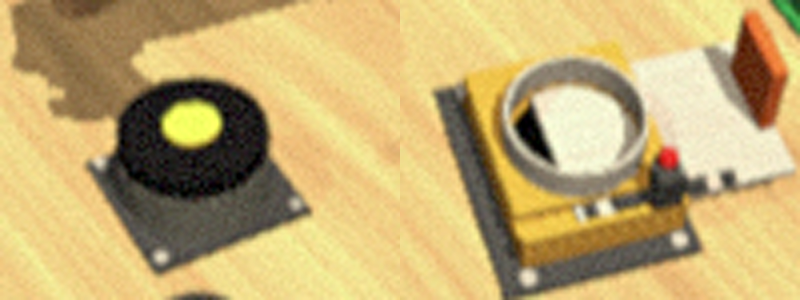

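The cap shows no red. The shutter is half out with the plunger ball down, and the arm is clear of everything, so I'm handing in.

```bash
python3 -c "
from station import *
print(hand_in())"
```

```text
the job is handed in; nothing more can be done
None
```

Both steps are done and the job is handed in at about 14 s of the 45 s. `hand_in` gives no verdict, so what follows rests on my own checks.

- **Shutter:** I gripped the orange handle, pulled until the catch drew the shutter in, and let go. It measures about 41 mm out, and the plunger ball dropped 3.6 mm, so it has clicked into the half-open stop. My readings never went above about 42 mm.
- **Cap:** I pressed the black cap straight down with closed fingers until it bottomed out. The force jumped to 22.6 N with no further travel. The pad top is at about 83.3 mm against a nominal 84 mm, and no red shows in the last picture.
- **Arm and bystanders:** The arm stood clear at a height of about 0.21 m with near-zero contact force. I did not measure the bystanders again at the end, but the arm only passed well above them.

**Checks that disagreed:**
- The fingers only met the cap when the reported TCP was about 28 mm lower than its description implies. I therefore pressed by force and camera height instead of TCP height.
- The red-pixel count still found about 50 pixels in the final scene image (598 in the wrist image). The enlarged scene crop shows no red ring, so I took these as false hits.

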